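# Find the drying station whose key snaps, nest the turned cups on it and mark the dead ones

## Task

Only one of the three drying stations on the turner's bench still works: press their yellow keys slowly and gently, one after another, until you find the one that snaps over and stays down (a dead one stays soft and comes back up). Then nest all the turned cups upright in one another as a single stack well on the plate of that working station, its key left down, and stand one red marker upright on the plate of each of the two dead stations. Leave the round tin and the cork sanding block where they stand.

Things in the scene. Friction and masses are not known exactly. Their poses are not given: they have to be found in the camera images.
- station_1: Grey drying station on the left (+y) side of the bench, fixed: box 160 (x) x 140 (y) x 30 mm high, origin under its centre. It carries a round aluminium plate (110 mm across, top 36 mm above the bench, centre at x = +25 mm) and a round yellow key in a black collar (44 mm across, rim 40 mm above the bench, centre at x = -55 mm).
- plate_1 (a point): Centre of the plate's upper face of station_1, axes as the station's, z up.
- key_1_top (a point): Centre of the upper face of the yellow key (32 mm across) of station_1; it goes down with the key. Unpressed it is 52 mm above the bench.
- key_1 (a joint): Travel of the key of station_1, in m: 0 up, stop at 0.010. Exactly one station works, a different one from start to start; all look alike. Working key: resists up to about 4.5 N some 2.5 mm down, then gives way and past 4.6 mm snaps on by itself to stay at about 9 mm. Dead key: soft even spring, 1 N rising to 3.5 N at the stop, no snap, comes back up when let go.
- station_2: Grey drying station on the middle of the bench, fixed: box 160 (x) x 140 (y) x 30 mm high, origin under its centre. It carries a round aluminium plate (110 mm across, top 36 mm above the bench, centre at x = +25 mm) and a round yellow key in a black collar (44 mm across, rim 40 mm above the bench, centre at x = -55 mm).
- plate_2 (a point): Centre of the plate's upper face of station_2, axes as the station's, z up.
- key_2_top (a point): Centre of the upper face of the yellow key (32 mm across) of station_2; it goes down with the key. Unpressed it is 52 mm above the bench.
- key_2 (a joint): Travel of the key of station_2, in m: 0 up, stop at 0.010. Exactly one station works, a different one from start to start; all look alike. Working key: resists up to about 4.5 N some 2.5 mm down, then gives way and past 4.6 mm snaps on by itself to stay at about 9 mm. Dead key: soft even spring, 1 N rising to 3.5 N at the stop, no snap, comes back up when let go.
- station_3: Grey drying station on the right (-y) side of the bench, fixed: box 160 (x) x 140 (y) x 30 mm high, origin under its centre. It carries a round aluminium plate (110 mm across, top 36 mm above the bench, centre at x = +25 mm) and a round yellow key in a black collar (44 mm across, rim 40 mm above the bench, centre at x = -55 mm).
- plate_3 (a point): Centre of the plate's upper face of station_3, axes as the station's, z up.
- key_3_top (a point): Centre of the upper face of the yellow key (32 mm across) of station_3; it goes down with the key. Unpressed it is 52 mm above the bench.
- key_3 (a joint): Travel of the key of station_3, in m: 0 up, stop at 0.010. Exactly one station works, a different one from start to start; all look alike. Working key: resists up to about 4.5 N some 2.5 mm down, then gives way and past 4.6 mm snaps on by itself to stay at about 9 mm. Dead key: soft even spring, 1 N rising to 3.5 N at the stop, no snap, comes back up when let go.
- cup_1: Pale turned wooden cup; all alike, 90 g, upright at the start; 2 to 4 are there. 42 mm tall, origin at the centre of its underside, z up. Foot 48 mm across up to 20 mm high (40 mm at the very bottom), then a straight band 66 mm across from 20 to 42 mm; mouth 53 mm wide, 22 mm deep. A foot goes into the mouth below, shoulder on rim: a nested cup stands 22 mm above the next.
- cup_2: Pale turned wooden cup; all alike, 90 g, upright at the start; 2 to 4 are there. 42 mm tall, origin at the centre of its underside, z up. Foot 48 mm across up to 20 mm high (40 mm at the very bottom), then a straight band 66 mm across from 20 to 42 mm; mouth 53 mm wide, 22 mm deep. A foot goes into the mouth below, shoulder on rim: a nested cup stands 22 mm above the next.
- cup_3: Pale turned wooden cup; all alike, 90 g, upright at the start; 2 to 4 are there. 42 mm tall, origin at the centre of its underside, z up. Foot 48 mm across up to 20 mm high (40 mm at the very bottom), then a straight band 66 mm across from 20 to 42 mm; mouth 53 mm wide, 22 mm deep. A foot goes into the mouth below, shoulder on rim: a nested cup stands 22 mm above the next.
- cup_4: Pale turned wooden cup; all alike, 90 g, upright at the start; 2 to 4 are there. 42 mm tall, origin at the centre of its underside, z up. Foot 48 mm across up to 20 mm high (40 mm at the very bottom), then a straight band 66 mm across from 20 to 42 mm; mouth 53 mm wide, 22 mm deep. A foot goes into the mouth below, shoulder on rim: a nested cup stands 22 mm above the next.
- marker_1: Red fault marker: disc 48 mm across and 8 mm thick with an upright round knob 18 mm across, 45 mm tall in all, 60 g; origin at the centre of its underside, z up. The two are alike; either may go on either dead station.
- marker_2: Red fault marker: disc 48 mm across and 8 mm thick with an upright round knob 18 mm across, 45 mm tall in all, 60 g; origin at the centre of its underside, z up. The two are alike; either may go on either dead station.
- wax_tin: Not part of the job, to be left where it is: small round tin, 48 mm across and 34 mm tall; origin at the middle of its underside.
- sanding_block: Not part of the job, to be left where it is: cork sanding block 70 x 40 x 30 mm; origin at the middle of its underside.
Not all that is in view belongs to the job. What is shaped like the marker_1 but purple is not meant. What is shaped like the cup_1 but pink is not meant.

How it is judged (in metres and radians):
On the way, in this order (a step that is already met when the one before it is completed fails the run):
1. the working key has snapped over and stays down with the hand away from it (((value of joint key_1 above 0.0065 m and distance between the grasp point and key_1_top above 0.045 m) or (value of joint key_2 above 0.0065 m and distance between the grasp point and key_2_top above 0.045 m) or (value of joint key_3 above 0.0065 m and distance between the grasp point and key_3_top above 0.045 m))), for 0.3 s.
2. all the cups stand nested on the plate of the working station (angle between each of cup_1, cup_2, cup_3, cup_4's own z axis and vertical below 0.12 rad and linear speed of each of cup_1, cup_2, cup_3, cup_4 below 0.03 m/s and horizontal distance between cup_1 and cup_2 below 0.009 m and horizontal distance between each of cup_1, cup_2 and cup_3 below 0.009 m and horizontal distance between each of cup_1, cup_2, cup_3 and cup_4 below 0.009 m and (height (world z) of cup_1 below 0.042 m or z of cup_1 in the frame of cup_2 between 0.018 and 0.027 m or z of cup_1 in the frame of cup_3 between 0.018 and 0.027 m or z of cup_1 in the frame of cup_4 between 0.018 and 0.027 m) and (height (world z) of cup_2 below 0.042 m or z of cup_2 in the frame of cup_1 between 0.018 and 0.027 m or z of cup_2 in the frame of cup_3 between 0.018 and 0.027 m or z of cup_2 in the frame of cup_4 between 0.018 and 0.027 m) and (height (world z) of cup_3 below 0.042 m or z of cup_3 in the frame of cup_1 between 0.018 and 0.027 m or z of cup_3 in the frame of cup_2 between 0.018 and 0.027 m or z of cup_3 in the frame of cup_4 between 0.018 and 0.027 m) and (height (world z) of cup_4 below 0.042 m or z of cup_4 in the frame of cup_1 between 0.018 and 0.027 m or z of cup_4 in the frame of cup_2 between 0.018 and 0.027 m or z of cup_4 in the frame of cup_3 between 0.018 and 0.027 m) and ((value of joint key_1 above 0.0065 m and (horizontal distance between cup_1 and plate_1 below 0.04 m and z of cup_1 in the frame of plate_1 between -0.004 and 0.073 m) and (horizontal distance between cup_2 and plate_1 below 0.04 m and z of cup_2 in the frame of plate_1 between -0.004 and 0.073 m) and (horizontal distance between cup_3 and plate_1 below 0.04 m and z of cup_3 in the frame of plate_1 between -0.004 and 0.073 m) and (horizontal distance between cup_4 and plate_1 below 0.04 m and z of cup_4 in the frame of plate_1 between -0.004 and 0.073 m)) or (value of joint key_2 above 0.0065 m and (horizontal distance between cup_1 and plate_2 below 0.04 m and z of cup_1 in the frame of plate_2 between -0.004 and 0.073 m) and (horizontal distance between cup_2 and plate_2 below 0.04 m and z of cup_2 in the frame of plate_2 between -0.004 and 0.073 m) and (horizontal distance between cup_3 and plate_2 below 0.04 m and z of cup_3 in the frame of plate_2 between -0.004 and 0.073 m) and (horizontal distance between cup_4 and plate_2 below 0.04 m and z of cup_4 in the frame of plate_2 between -0.004 and 0.073 m)) or (value of joint key_3 above 0.0065 m and (horizontal distance between cup_1 and plate_3 below 0.04 m and z of cup_1 in the frame of plate_3 between -0.004 and 0.073 m) and (horizontal distance between cup_2 and plate_3 below 0.04 m and z of cup_2 in the frame of plate_3 between -0.004 and 0.073 m) and (horizontal distance between cup_3 and plate_3 below 0.04 m and z of cup_3 in the frame of plate_3 between -0.004 and 0.073 m) and (horizontal distance between cup_4 and plate_3 below 0.04 m and z of cup_4 in the frame of plate_3 between -0.004 and 0.073 m)))), for 0.2 s.
At the end, for the whole second after the job is handed in: One key is down (over 6.5 mm); on that plate all cups stand nested, upright (7 deg), axes within 9 mm of each other and 40 mm of the plate centre; an upright marker stands on each other plate within 45 mm of its centre; all at rest (angle between each of cup_1, cup_2, cup_3, cup_4, marker_1, marker_2's own z axis and vertical below 0.12 rad and linear speed of each of cup_1, cup_2, cup_3, cup_4, marker_1, marker_2 below 0.03 m/s and horizontal distance between cup_1 and cup_2 below 0.009 m and horizontal distance between each of cup_1, cup_2 and cup_3 below 0.009 m and horizontal distance between each of cup_1, cup_2, cup_3 and cup_4 below 0.009 m and (height (world z) of cup_1 below 0.042 m or z of cup_1 in the frame of cup_2 between 0.018 and 0.027 m or z of cup_1 in the frame of cup_3 between 0.018 and 0.027 m or z of cup_1 in the frame of cup_4 between 0.018 and 0.027 m) and (height (world z) of cup_2 below 0.042 m or z of cup_2 in the frame of cup_1 between 0.018 and 0.027 m or z of cup_2 in the frame of cup_3 between 0.018 and 0.027 m or z of cup_2 in the frame of cup_4 between 0.018 and 0.027 m) and (height (world z) of cup_3 below 0.042 m or z of cup_3 in the frame of cup_1 between 0.018 and 0.027 m or z of cup_3 in the frame of cup_2 between 0.018 and 0.027 m or z of cup_3 in the frame of cup_4 between 0.018 and 0.027 m) and (height (world z) of cup_4 below 0.042 m or z of cup_4 in the frame of cup_1 between 0.018 and 0.027 m or z of cup_4 in the frame of cup_2 between 0.018 and 0.027 m or z of cup_4 in the frame of cup_3 between 0.018 and 0.027 m) and ((value of joint key_1 above 0.0065 m and (horizontal distance between cup_1 and plate_1 below 0.04 m and z of cup_1 in the frame of plate_1 between -0.004 and 0.073 m) and (horizontal distance between cup_2 and plate_1 below 0.04 m and z of cup_2 in the frame of plate_1 between -0.004 and 0.073 m) and (horizontal distance between cup_3 and plate_1 below 0.04 m and z of cup_3 in the frame of plate_1 between -0.004 and 0.073 m) and (horizontal distance between cup_4 and plate_1 below 0.04 m and z of cup_4 in the frame of plate_1 between -0.004 and 0.073 m) and ((horizontal distance between marker_1 and plate_2 below 0.045 m and z of marker_1 in the frame of plate_2 between -0.004 and 0.006 m) or (horizontal distance between marker_2 and plate_2 below 0.045 m and z of marker_2 in the frame of plate_2 between -0.004 and 0.006 m)) and ((horizontal distance between marker_1 and plate_3 below 0.045 m and z of marker_1 in the frame of plate_3 between -0.004 and 0.006 m) or (horizontal distance between marker_2 and plate_3 below 0.045 m and z of marker_2 in the frame of plate_3 between -0.004 and 0.006 m))) or (value of joint key_2 above 0.0065 m and (horizontal distance between cup_1 and plate_2 below 0.04 m and z of cup_1 in the frame of plate_2 between -0.004 and 0.073 m) and (horizontal distance between cup_2 and plate_2 below 0.04 m and z of cup_2 in the frame of plate_2 between -0.004 and 0.073 m) and (horizontal distance between cup_3 and plate_2 below 0.04 m and z of cup_3 in the frame of plate_2 between -0.004 and 0.073 m) and (horizontal distance between cup_4 and plate_2 below 0.04 m and z of cup_4 in the frame of plate_2 between -0.004 and 0.073 m) and ((horizontal distance between marker_1 and plate_1 below 0.045 m and z of marker_1 in the frame of plate_1 between -0.004 and 0.006 m) or (horizontal distance between marker_2 and plate_1 below 0.045 m and z of marker_2 in the frame of plate_1 between -0.004 and 0.006 m)) and ((horizontal distance between marker_1 and plate_3 below 0.045 m and z of marker_1 in the frame of plate_3 between -0.004 and 0.006 m) or (horizontal distance between marker_2 and plate_3 below 0.045 m and z of marker_2 in the frame of plate_3 between -0.004 and 0.006 m))) or (value of joint key_3 above 0.0065 m and (horizontal distance between cup_1 and plate_3 below 0.04 m and z of cup_1 in the frame of plate_3 between -0.004 and 0.073 m) and (horizontal distance between cup_2 and plate_3 below 0.04 m and z of cup_2 in the frame of plate_3 between -0.004 and 0.073 m) and (horizontal distance between cup_3 and plate_3 below 0.04 m and z of cup_3 in the frame of plate_3 between -0.004 and 0.073 m) and (horizontal distance between cup_4 and plate_3 below 0.04 m and z of cup_4 in the frame of plate_3 between -0.004 and 0.073 m) and ((horizontal distance between marker_1 and plate_1 below 0.045 m and z of marker_1 in the frame of plate_1 between -0.004 and 0.006 m) or (horizontal distance between marker_2 and plate_1 below 0.045 m and z of marker_2 in the frame of plate_1 between -0.004 and 0.006 m)) and ((horizontal distance between marker_1 and plate_2 below 0.045 m and z of marker_1 in the frame of plate_2 between -0.004 and 0.006 m) or (horizontal distance between marker_2 and plate_2 below 0.045 m and z of marker_2 in the frame of plate_2 between -0.004 and 0.006 m))))); the robot touches nothing.
It fails at once if a station or its key is pressed or struck with over 30 N (contact force between the fingers and station_1 above 30 N or contact force between the fingers and station_2 above 30 N or contact force between the fingers and station_3 above 30 N).
It fails at once if the tin or the sanding block is moved more than 30 mm (distance of any of wax_tin, sanding_block from where it was at the start of the episode above 0.03 m).
Of cup_1, cup_2, cup_3, cup_4 only 2 to 4 are there at a start; the rules pass over those that are not, and their reading is None.
At some moment in a run one of marker_1, marker_2 may be knocked a few centimetres aside while the robot is not near it.
It also fails if it takes over 210 s, if anything falls off the work surface, if the arm or the gripper's body presses on something with over 40 N, if the wrist force passes 120 N, or if a joint passes its speed limit or range.

## Robot

A 6-joint arm with a two-finger parallel gripper is mounted at the origin on the work surface. World frame = base frame: x ahead of the robot, y to its left, z up, the work surface at z = 0. Lengths are in mm, angles in rad, forces in N, time in s.
With the tool pointing down it reaches from about 325 to 875 mm from the base axis. Payload 4.4 kg.
Tool frame: the origin (TCP) lies at the very end of the fingers, on their centre line; the grasp point (between the pads) lies 19 mm behind it; y points along the fingers, z is the direction in which the jaws open and shut, and the axes are right-handed (so a half turn about y gives the same grasp; the last joint's range is limited). The gripper opens to 85 mm and grips with 20 to 120 N. Pads are 22 mm wide; open, the fingers measure 114 mm over their backs; the gripper's body (76 mm by 85 mm) begins 54 mm behind the grasp point. The pads swing forward as they close: fully open they stand 13 mm farther back than shut.
Start: joints at [-1.452, 0.207, 1.542, -0, 1.393, -0.15], TCP at [152.693, -554.357, 231.282] pointing down, gripper open.
Joint ranges: [-2.73, 2.73], [-0.86, 2.22], [0.23, 2.46], [-1.11, 4.25], [0.08, 2.63], [-2.82, 2.82]. Speed limits (rad/s): [2.79, 2.79, 3.14, 3.14, 3.14, 3.14].

## Interface

Orientations are given as a unit quaternion [w, x, y, z].
In Python, from bench import ctrl, imaging gives the robot as it stands. The module is installed in compiled form; this text tells all that it offers.
- The arm moves only by the tool step_arm, never from a script. Its argument "increments" is a list of rows, each a list of 2 entries, a list of its own where there are three numbers: the shift along the world's x, y, z as a fraction of full scale, then the turn about the world's z as a fraction of full scale. A call has 1 to 20 rows; each row shifts and turns the commanded pose from where the row before left it; what a row does not reach is not made up. Full scale, the value 1, is 250 mm for a shift and 10 degrees for a turn. A row lasts 1/8 s, in which the tool goes at most 62.5 mm and 10.7 degrees, less where a joint would pass 70% of its speed; a pose out of reach is approached as far as the arm can. A call with a number of a shift or a turn outside -1 to 1 is refused whole. A call with a gripper value outside its range is refused whole. "jaw" is the closure, from 0 (fully open) to 1 (shut), set as the call begins (left out, the last holds). The fingers move at their own pace and stop on an object; the grip force is fixed at half the most. Time passes only in rows, so rows that do not move let the fingers close. It gives the time, the measured TCP pose, the force and the opening at its end, in the units of the state.
- ctrl.read_state(): the state, without advancing time (a new reading comes with each control period).
- imaging.read_camera(name): name is "side" or "top"; returns a dict with "color" (480x640x3 uint8, red, green, blue), "mtx" (3x3 intrinsics, pixels), "D" ([k1, k2, p1, p2, k3] as OpenCV has them; the pictures are not rectified), "camera_from_world" (4x4, takes a point from world to camera coordinates). Camera axes: x right, y down, z forward; pixel columns grow to the right and rows downward; lengths in mm; the calibration is good to about 2 mm. A picture is of the moment at which its call begins. There is no depth.
- ctrl.close_job(): hands the job in, once; it reports no verdict.
The state is a dict: "time": time; "joints": joint angles; "joint_velocities": joint speeds; "joint_efforts": joint torques, N m; "ee_pos": TCP position; "ee_rot": TCP orientation; "contact_force": force on the tool from outside, world axes, zero at the start; "ft_torque": the same for the moment, N m; "gripper_width": finger opening in mm.
Only numpy, scipy, OpenCV 4.12 (cv2) and the standard library are available. Lean on these libraries where they do the work, as an engineer would, in place of code of your own. Each camera call takes 0.05 s, during which the arm holds its last target. There are 200 camera calls.

## Working session

There is one attempt and no reset: what is moved stays moved. The work goes in short steps, Python scripts to look and compute and a tool call to move; the robot and the scene stay as the last step left them, time stands still between calls to the robot, and variables do not carry over. Pictures are saved under pics/ and viewed, about 12 in all and at most 16, crops included, and the job is handed in when it is done.

Besides the shell and the picture viewer there is one more tool, called after "Emit:" as name(argument=value, ...) on one line, values as JSON. step_arm: Moves the arm, as the interface text tells. Shift numbers are shares of 250 mm and turn numbers shares of 10 degrees, none past 1 either way. Its arguments: {"type":"object","properties":{"increments":{"type":"array"},"jaw":{"type":"number"}},"required":["increments"]}

```bash
mkdir -p pics; cat > h.py <<'E'
import numpy as np, cv2
from bench import ctrl, imaging
def cam(n):
    c=imaging.read_camera(n); c['color']=np.ascontiguousarray(c['color']); return c
def ray(c,u,v,z):
    "pixel -> world point on plane z"
    p=cv2.undistortPoints(np.array([[[u,v]]],float),np.array(c['mtx']),np.array(c['D']))[0,0]
    T=np.array(c['camera_from_world']); R,t=T[:3,:3],T[:3,3]
    o=-R.T@t; d=R.T@np.array([p[0],p[1],1]); return o+d*(z-o[2])/d[2]
def proj(c,P):
    T=np.array(c['camera_from_world'])
    return cv2.projectPoints(np.array([P],float),cv2.Rodrigues(T[:3,:3])[0],T[:3,3],np.array(c['mtx']),np.array(c['D']))[0][0,0]
def save(c,n,box=None,s=1):
    im=c['color'][:,:,::-1]
    if box: im=im[box[1]:box[3],box[0]:box[2]]
    cv2.imwrite('pics/'+n+'.png',cv2.resize(im,None,fx=s,fy=s,interpolation=cv2.INTER_CUBIC) if s!=1 else im)
E
python3 - <<'E'
from h import *
for n in ['top','side']:
    c=cam(n); save(c,n+'0'); T=np.array(c['camera_from_world']); print(n,-T[:3,:3].T@T[:3,3],T[2,:3],c['D'])
print(ctrl.read_state())
E
```

```text
top [ 309.78293205  -24.34653846 1087.67323807] [ 1.60031996e-01 -9.57201348e-04 -9.87111363e-01] [-0.01841303  0.          0.          0.          0.        ]
side [185.2922183  581.93705026 847.9915151 ] [ 0.30017687 -0.58777561 -0.7512747 ] [-0.1128588  0.         0.         0.         0.       ]
{'time': 0.1, 'joints': array([-1.45249935e+00,  2.07352696e-01,  1.54281706e+00, -1.33240419e-05,
        1.39353054e+00, -1.50490956e-01]), 'joint_velocities': array([-0.00137097, -0.00253727, -0.00288889,  0.00156633,  0.00105495,
       -0.00013902]), 'joint_efforts': array([-1.51420619e-05, -3.84091330e+01, -2.92550218e+01, -2.90447570e-04,
        4.75888970e-03,  6.89383697e-06]), 'ee_pos': array([ 152.60596232, -553.65917026,  230.2288946 ]), 'ee_rot': array([ 0.09475321, -0.09473849,  0.70147524, -0.69998496]), 'contact_force': array([-0.04940253, -0.21430372, -0.04278605]), 'ft_torque': array([-0.02263714, -0.00553721,  0.02267672]), 'gripper_width': 85.46718635227192}
```

View pics/top0.png

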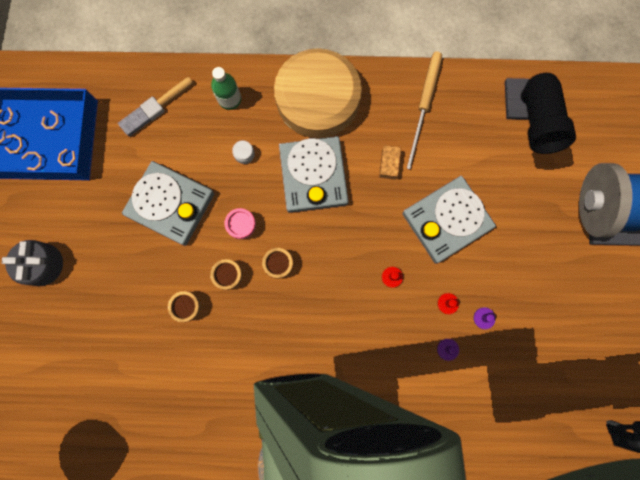

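View pics/side0.png

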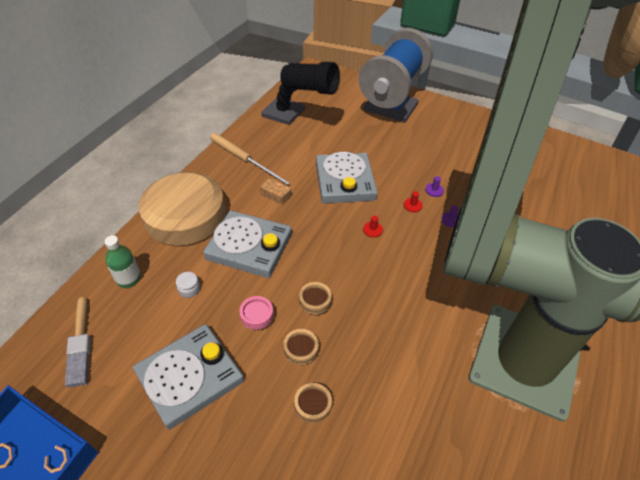

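The top view shows three cups with pale rims at (183,306), (226,274) and (278,263). Possible confusions are the pink cup at (239,223), the wooden bowl at (318,90), and the tin at (243,152). The red markers are at (392,277) and (448,303), with purple look-alikes at (484,318) and (447,350). The yellow keys are at (187,211), (317,195) and (431,230). The side view agrees with all of this.

```bash
cat >> h.py <<'E'
def blobs(c,mask,amin=20):
    n,l,s,ce=cv2.connectedComponentsWithStats(mask.astype(np.uint8)); 
    return [(ce[i],s[i],l==i) for i in range(1,n) if s[i][4]>=amin]
def masks(c):
    h=cv2.cvtColor(c['color'],cv2.COLOR_RGB2HSV).astype(int); H,S,V=h[...,0],h[...,1],h[...,2]
    return dict(yellow=(H>24)&(H<34)&(S>180)&(V>150),red=((H<4)|(H>176))&(S>200)&(V>110),
      rim=(H>10)&(H<26)&(S>60)&(S<170)&(V>165), plate=(S<25)&(V>175))
def circ(c,m,z):
    p=cv2.findContours(m.astype(np.uint8),0,1)[0]; p=max(p,key=len)[:,0,:]
    w=np.array([ray(c,u,v,z)[:2] for u,v in p]); (x,y),r=cv2.minEnclosingCircle(w.astype(np.float32)); return np.round([x,y,2*r],1)
E
python3 - <<'E'
from h import *
for n in ['top','side']:
    c=cam(n); M=masks(c)
    for k,z in dict(yellow=52,red=8,rim=42,plate=36).items():
        m=M[k]
        if k in('rim','plate'): m=cv2.morphologyEx(m.astype(np.uint8),cv2.MORPH_CLOSE,np.ones((3,3)))
        for ce,s,mm in blobs(c,m,40):
            q=circ(c,mm,z)
            if q[2]<130: print(n,k,np.round(ce),s[4],q,np.round(ray(c,*ce,z)[:2],1))
    if n=='top': save(c,'crop1',(150,200,490,340),2.3)
E
```

```text
top yellow [315. 194.] 123 [584.   -1.7  28. ] [583.9  -2. ]
top yellow [185. 210.] 127 [540.8 284.2  28.1] [540.5 284.1]
top yellow [431. 229.] 134 [ 510.4 -256.7   28.8] [ 510.1 -256.8]
top red [392. 277.] 294 [ 407.9 -177.    45.1] [ 407.4 -176.5]
top red [448. 303.] 305 [ 350.9 -301.5   43.9] [ 350.9 -301.5]
top rim [67.  6.] 62 [1035.9  608.    38.3] [1037.8  605.7]
top rim [169.   2.] 51 [1052.8  363.1   39.3] [1053.8  361.4]
top rim [190.   4.] 102 [1052.4  308.9   55.2] [1048.3  308.6]
top rim [359.   8.] 86 [1047.8 -100.6   46.4] [1047.3  -94.4]
top rim [379.   8.] 41 [1047.6 -143.1   46.2] [1048.6 -143. ]
top rim [496.  11.] 367 [1055.1 -430.   122. ] [1046.5 -424.3]
top rim [531.   7.] 86 [1059.6 -511.9   50.3] [1060.1 -509.9]
top rim [614.  11.] 157 [1058.  -707.5   62.7] [1057.8 -711.4]
top rim [36. 25.] 365 [994.5 667.1 105.6] [987.7 675.3]
top rim [230.  10.] 48 [1032.9  211.7   34.9] [1034.3  212.5]
top rim [578.  20.] 131 [1031.3 -623.4   66.6] [1029.2 -621.6]
top rim [18. 17.] 73 [1008.2  721.9   45.1] [1008.2  720.2]
top rim [597.  18.] 51 [1038.  -667.1   35. ] [1
[... 2624 characters left out ...]
58 [-89.4  39.   33.2] [-88.8  37.4]
side rim [305. 402.] 497 [343.  309.2 125.9] [341.5 288.8]
side rim [494. 397.] 56 [ 46.5 133.3  29.7] [ 47.9 128.4]
side rim [515. 405.] 107 [ 10.9 126.4  43.9] [  8.2 127. ]
side rim [  6. 455.] 57 [742.2 627.   41.8] [736.  622.3]
side rim [ 57. 461.] 97 [656.3 579.6  42.6] [650.8 582. ]
side plate [344. 165.] 859 [ 553.9 -322.   109.9] [ 554.1 -321.4]
side plate [238. 234.] 1309 [663.8  11.5 110.2] [663.4  12.3]
side plate [110. 240.] 78 [910.6 165.9  27.6] [910.5 165. ]
side plate [185. 282.] 297 [686.  177.   51.1] [686.3 175.7]
side plate [ 76. 344.] 281 [784.3 398.9  47.1] [783.8 398.9]
side plate [173. 378.] 2335 [576.4 359.1 109.3] [574.9 360.5]
```

View pics/crop1.png

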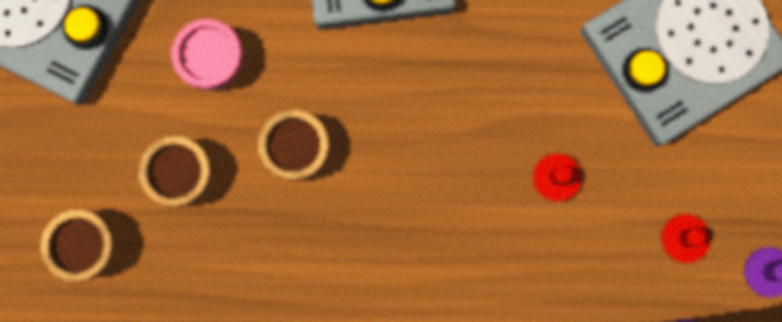

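The crop confirms three pale cups, two red markers and the pink and purple decoys. Both views agree to about 3 mm, and each plate-to-key distance comes out at 80 mm, as given. The first move is to above key 3 at (510,-255), with the jaws shut.

Emit:
step_arm(increments=[[[0.143, 0.12, -0.05], 0], [[0.143, 0.12, -0.05], 0], [[0.143, 0.12, -0.05], 0], [[0.143, 0.12, -0.05], 0], [[0.143, 0.12, -0.05], 0], [[0.143, 0.12, -0.05], 0], [[0.143, 0.12, -0.05], 0], [[0.143, 0.12, -0.05], 0], [[0.143, 0.12, -0.05], 0], [[0.143, 0.12, -0.05], 0], [[0, 0, -0.08], 0], [[0, 0, -0.04], 0], [[0, 0, 0], 0], [[0, 0, 0], 0]], jaw=1)

```text
time: 1.95
ee_pos: [510.3, -255.2, 77.0]
ee_rot: [-0.095, 0.094, -0.701, 0.701]
contact_force: [-0.9, -0.5, -0.7]
gripper_width: 0.1
```

Emit:
step_arm(increments=[[[0, 0, -0.04], 0], [[0, 0, -0.04], 0], [[0, 0, -0.012], 0], [[0, 0, 0], 0], [[0, 0, 0], 0]])

```text
time: 2.58
ee_pos: [510.4, -254.4, 53.4]
ee_rot: [-0.095, 0.095, -0.701, 0.701]
contact_force: [-0.0, 0.2, 0.6]
gripper_width: -0.2
```

Emit:
step_arm(increments=[[[0, 0, -0.004], 0], [[0, 0, -0.004], 0], [[0, 0, -0.004], 0], [[0, 0, -0.004], 0], [[0, 0, 0], 0], [[0, 0, 0], 0]])

```text
time: 3.32
ee_pos: [510.4, -254.5, 49.5]
ee_rot: [-0.095, 0.095, -0.701, 0.701]
contact_force: [1.0, -0.2, 0.6]
gripper_width: 0.1
```

Emit:
step_arm(increments=[[[0, 0, -0.004], 0], [[0, 0, -0.004], 0], [[0, 0, -0.004], 0], [[0, 0, 0], 0], [[0, 0, 0], 0], [[0, 0, 0], 0]])

```text
time: 4.08
ee_pos: [510.4, -254.5, 46.4]
ee_rot: [-0.095, 0.095, -0.701, 0.701]
contact_force: [1.1, -0.7, 2.5]
gripper_width: -0.3
```

Emit:
step_arm(increments=[[[0, 0, -0.004], 0], [[0, 0, -0.004], 0], [[0, 0, -0.002], 0], [[0, 0, 0], 0], [[0, 0, 0], 0]])

```text
time: 4.7
ee_pos: [510.4, -254.5, 43.9]
ee_rot: [-0.095, 0.095, -0.701, 0.701]
contact_force: [0.9, -0.2, 2.5]
gripper_width: 0.1
```

```bash
python3 - <<'E'
from h import *
c=cam('side'); save(c,'k3',(310,130,400,210),6)
print(ctrl.read_state()['contact_force'])
E
```

```text
[ 0.9381698  -0.20456504  1.72100481]
```

Emit:
step_arm(increments=[[[0, 0, 0.04], 0], [[0, 0, 0.1], 0], [[0.0493, 0.17, 0.02], 0], [[0.0493, 0.17, 0], 0], [[0.0493, 0.17, 0], 0], [[0.0493, 0.17, 0], 0], [[0.0493, 0.17, 0], 0], [[0.0493, 0.17, 0], 0], [[0, 0, -0.08], 0], [[0, 0, -0.04], 0], [[0, 0, 0], 0], [[0, 0, 0], 0]])

```text
time: 6.25
ee_pos: [584.1, -0.1, 54.1]
ee_rot: [-0.094, 0.094, -0.701, 0.701]
contact_force: [0.0, -0.8, 0.1]
gripper_width: -0.1
```

```bash
cat > keys.py <<'E'
from h import *
K=[(541,286),(584,0),(510,-255)]
for n in ['side','top']:
    c=cam(n)
    for ce,s,mm in blobs(c,masks(c)['yellow'],20): print(n,np.round(ce,1),s[4],np.round(ray(c,*ce,52)[:2],1))
    if n=='side': print([(np.round(proj(c,(*k,52)),1),np.round(proj(c,(*k,43)),1)) for k in K])
E
python3 keys.py
```

```text
side [349.5 180.2] 40 [ 509.8 -257.1]
side [210.1 349.9] 168 [541.2 287.6]
[(array([210.7, 349.3]), array([211.4, 351.6])), (array([270.1, 238.4]), array([270.3, 241.1])), (array([349.1, 180.7]), array([348.8, 183.4]))]
top [184.8 209.9] 135 [540.8 284. ]
top [432.5 228.8] 106 [ 510.2 -259.9]
```

Key 3 came back up and is dead. Next, key 2.

Emit:
step_arm(increments=[[[0, 0, -0.004], 0], [[0, 0, -0.004], 0], [[0, 0, -0.004], 0], [[0, 0, -0.004], 0], [[0, 0, -0.002], 0], [[0, 0, 0], 0], [[0, 0, 0], 0]])

```text
time: 7.22
ee_pos: [584.3, 0.5, 49.6]
ee_rot: [-0.095, 0.095, -0.701, 0.701]
contact_force: [-1.4, -0.6, 5.1]
gripper_width: 0.0
```

Emit:
step_arm(increments=[[[0, 0, -0.004], 0], [[0, 0, -0.004], 0], [[0, 0, -0.004], 0], [[0, 0, -0.004], 0], [[0, 0, -0.004], 0], [[0, 0, -0.002], 0], [[0, 0, 0], 0], [[0, 0, 0], 0]])

```text
time: 8.22
ee_pos: [584.2, 0.6, 43.8]
ee_rot: [-0.095, 0.095, -0.701, 0.701]
contact_force: [-0.1, -0.2, 0.3]
gripper_width: 0.1
```

Key 2 peaked at 5.1 N and then gave way to about 0, so it is the working one. I'll lift off and go to the first cup.

Emit:
step_arm(increments=[[[0, 0, 0.05], 0], [[0, 0, 0.12], 0], [[0, 0, 0.134], 0], [[-0.153, 0.0775, 0], 0], [[-0.153, 0.0775, 0], 0], [[-0.153, 0.0775, 0], 0], [[-0.153, 0.0775, 0], 0], [[0, 0, 0], 0], [[0, 0, 0], 0]], jaw=0)

```text
time: 9.35
ee_pos: [432.5, 78.0, 121.0]
ee_rot: [-0.096, 0.094, -0.7, 0.701]
contact_force: [-0.3, -0.4, 0.2]
gripper_width: 85.2
```

```bash
python3 keys.py; python3 - <<'E'
from h import *
c=cam('side'); save(c,'a1',(180,160,420,420),2.2)
E
```

```text
side [349.  181.7] 56 [ 508.5 -251.4]
side [269.7 241. ] 89 [580.7   7. ]
side [210.  349.9] 164 [541.4 287.5]
[(array([210.7, 349.3]), array([211.4, 351.6])), (array([270.1, 238.4]), array([270.3, 241.1])), (array([349.1, 180.7]), array([348.8, 183.4]))]
top [315.5 194.4] 122 [581.9  -2.3]
top [184.8 210.1] 131 [540.6 284. ]
top [431.  228.8] 134 [ 510.  -256.6]
```

View pics/a1.png

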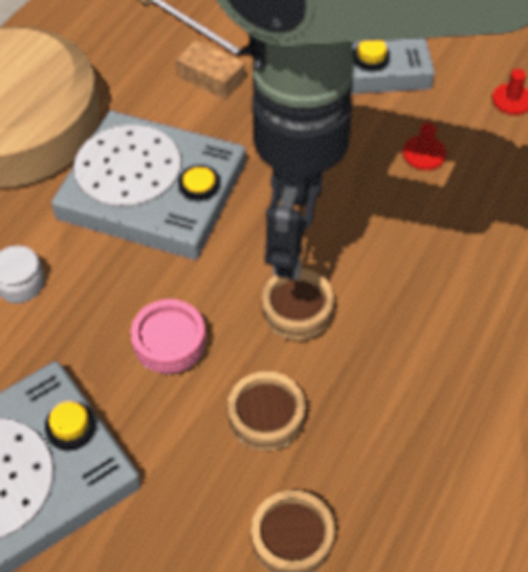

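Key 2 stays down (row 241 in the side view, which matches the predicted down position), and the open gripper is above the first cup. Going down to grip it.

Emit:
step_arm(increments=[[[-0.004, 0, -0.14], 0], [[0, 0, -0.14], 0], [[0, 0, -0.1], 0], [[0, 0, -0.048], 0], [[0, 0, 0], 0], [[0, 0, 0], 0]])

```text
time: 10.25
ee_pos: [431.4, 78.0, 13.7]
ee_rot: [-0.095, 0.094, -0.701, 0.701]
contact_force: [-1.0, 0.2, 0.8]
gripper_width: 85.5
```

Emit:
step_arm(increments=[[[0, 0, 0], 0], [[0, 0, 0], 0], [[0, 0, 0], 0], [[0, 0, 0], 0], [[0, 0, 0], 0], [[0, 0, 0], 0], [[0, 0, 0.02], 0], [[0, 0, 0], 0]], jaw=1)

```text
time: 11.25
ee_pos: [430.2, 78.1, 18.1]
ee_rot: [-0.095, 0.095, -0.701, 0.701]
contact_force: [0.0, 0.8, -1.1]
gripper_width: 63.3
```

Emit:
step_arm(increments=[[[0, 0, 0.08], 0], [[0, 0, 0.14], 0], [[0, 0, 0.14], 0], [[0.187, -0.0536, 0.01], 0], [[0.187, -0.0536, 0], 0], [[0.187, -0.0536, 0], 0], [[0.187, -0.0536, 0], 0], [[0.187, -0.0536, 0], 0], [[0, 0, 0], 0], [[0, 0, 0], 0]])

```text
time: 12.5
ee_pos: [662.6, 11.3, 109.0]
ee_rot: [0.094, -0.096, 0.701, -0.7]
contact_force: [-0.4, 0.6, -0.7]
gripper_width: 63.1
```

```bash
python3 - <<'E'
from h import *
c=cam('side'); save(c,'a2',(150,120,350,320),2.5)
E
```

```text
(no output)
```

View pics/a2.png

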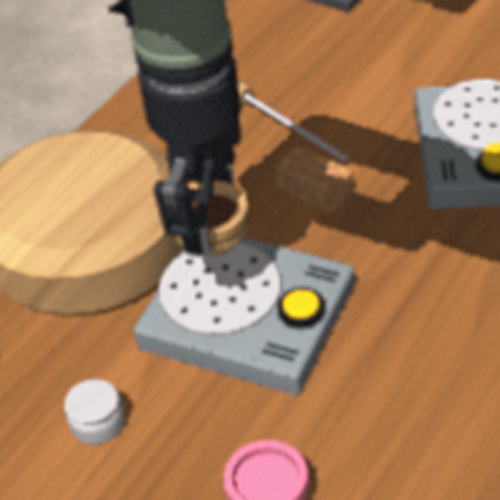

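```bash
python3 - <<'E'
from h import *
c=cam('side')
for z in (117,127,137,147): print(z,proj(c,(662.6,11.3,z)), ray(c,238.5,204,z)[:2])
m=masks(c)['rim']
for ce,s,mm in blobs(c,m[160:240,200:270],15): print(ce+[200,160],s)
E
```

```text
117 [234.21527606 208.76637833] [662.52225471  -5.18483639]
127 [233.70595002 205.44012073] [655.99372426   2.84701999]
137 [233.19011039 202.06592072] [649.46519381  10.87887638]
147 [232.66765331 198.64285426] [642.93666336  18.91073276]
[205.77777778 193.22493225] [  0   0  17  65 738]
[264.23684211 162.82894737] [55  0 15  9 76]
[252.24381625 175.17314488] [ 44   3  21  29 283]
[243.48387097 206.0483871 ] [36 37 13 18 62]
```

```bash
python3 - <<'E'
from h import *
c=cam('side')
a=np.linspace(0,2*np.pi,60)
for ox in (0,-5,-10,-15):
  for z in (130,137):
    p=np.array([proj(c,(662.6+ox+33*np.cos(t),11.3+33*np.sin(t),z)) for t in a]); print(ox,z,p[:,0].max(),p[:,1].min(),p[:,1].max())
im=c['color'].copy()
for ox,col in ((0,(0,255,0)),(-10,(255,0,255))):
  for z in (117,137):
    p=np.array([proj(c,(662.6+ox+33*np.cos(t),11.3+33*np.sin(t),z)) for t in a]); cv2.polylines(im,[np.int32(p*16)],True,col,1,0,4)
c['color']=im; save(c,'a3',(190,160,290,240),8)
E
```

```text
0 130 249.12764561124757 193.71952801985566 215.61805671089868
0 137 248.84520316801505 191.35096829580235 213.25608961102378
-5 130 251.116731615571 194.46670080514204 216.43565623139057
-5 137 250.84379644735603 192.09786442951363 214.07389753663622
-10 130 253.11253582766733 195.21649194391588 217.2561168261685
-10 137 252.84918517419618 192.8474058699681 214.8945984033947
-15 130 255.11506441488476 195.96890505890403 218.07944162488948
-15 137 254.8613757363438 193.59959641028345 215.71819553215988
```

View pics/a3.png

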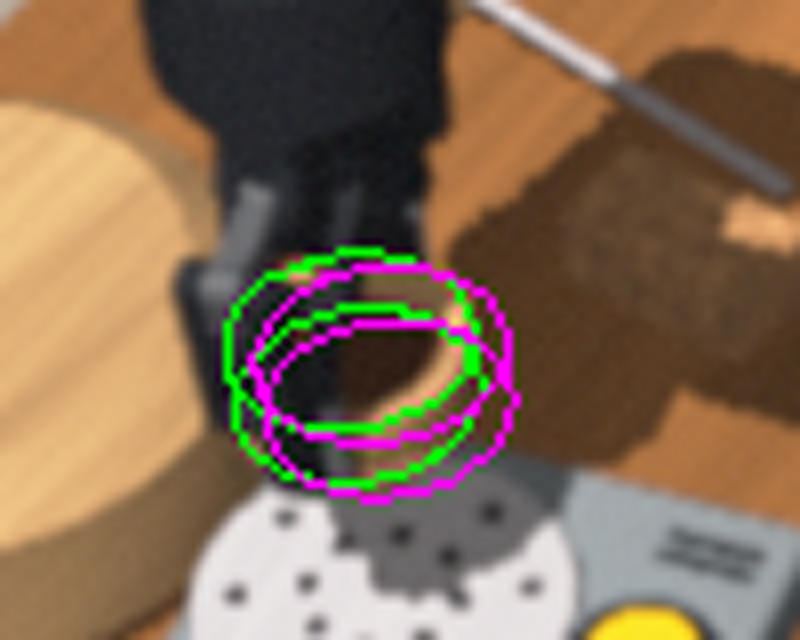

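The overlay shows the cup upright and centred in the grip. I'll lower it onto plate 2.

Emit:
step_arm(increments=[[[0.004, 0, -0.1], 0], [[0, 0, -0.08], 0], [[0, 0, -0.04], 0], [[0, 0, -0.008], 0], [[0, 0, -0.005], 0], [[0, 0, 0], 0], [[0, 0, 0], 0]])

```text
time: 13.52
ee_pos: [665.5, 11.1, 52.8]
ee_rot: [-0.095, 0.094, -0.701, 0.701]
contact_force: [0.1, 0.1, -1.1]
gripper_width: 63.0
```

Emit:
step_arm(increments=[[[0, 0, 0], 0], [[0, 0, 0], 0], [[0, 0, 0], 0], [[0, 0, 0], 0], [[0, 0, 0], 0]], jaw=0)

```text
time: 14.15
ee_pos: [664.9, 11.1, 52.0]
ee_rot: [-0.095, 0.095, -0.701, 0.701]
contact_force: [0.0, -1.1, 0.2]
gripper_width: 85.4
```

Emit:
step_arm(increments=[[[0, 0, 0.1], 0], [[0, 0, 0.16], 0], [[-0.1497, 0.1023, 0], 0], [[-0.1497, 0.1023, 0], 0], [[-0.1497, 0.1023, 0], 0], [[-0.1497, 0.1023, 0], 0], [[-0.1497, 0.1023, 0], 0], [[-0.1497, 0.1023, 0], 0], [[-0.1497, 0.1023, 0], 0], [[0, 0, 0], 0], [[0, 0, 0], 0]])

```text
time: 15.52
ee_pos: [403.7, 190.2, 117.5]
ee_rot: [-0.096, 0.094, -0.701, 0.701]
contact_force: [0.2, 0.4, -0.4]
gripper_width: 85.3
```

```bash
cat > cups.py <<'E'
from h import *
for n in ['top','side']:
    c=cam(n); m=cv2.morphologyEx(masks(c)['rim'].astype(np.uint8),cv2.MORPH_CLOSE,np.ones((3,3)))
    for z in (42,78,100,122):
      for ce,s,mm in blobs(c,m,60):
        q=circ(c,mm,z)
        if 60<q[2]<75 and 300<q[0]<700: print(n,'z',z,np.round(ce),q)
    for ce,s,mm in blobs(c,masks(c)['red'],40): print(n,'red',np.round(ce),s[4],circ(c,mm,8))
    save(c,n+str(int(ctrl.read_state()['time'])))
E
python3 cups.py
```

```text
top z 42 [390. 161.] [ 667.3 -169.7   71.1]
top z 42 [179. 306.] [329.8 278.8  71.3]
top z 78 [390. 161.] [ 654.9 -164.7   68.7]
top z 78 [179. 306.] [329.1 268.3  68.9]
top z 100 [390. 161.] [ 647.4 -161.6   67.2]
top z 100 [179. 306.] [328.7 262.   67.4]
top z 122 [390. 161.] [ 639.9 -158.6   65.7]
top z 122 [179. 306.] [328.3 255.6  65.9]
top red [392. 277.] 295 [ 407.4 -177.5   44.2]
top red [448. 303.] 307 [ 350.9 -301.5   44. ]
side z 42 [363. 268.] [369.9 -28.3  66. ]
side z 42 [124. 466.] [549.1 520.5  68.3]
side z 78 [363. 268.] [361.7  -1.1  63. ]
side z 78 [124. 466.] [532.9 523.3  65.3]
side z 100 [363. 268.] [356.6  15.6  61.2]
side z 100 [124. 466.] [522.9 524.9  63.4]
side z 122 [291. 435.] [322.5 380.4  72.9]
side z 122 [124. 466.] [513.  526.6  61.5]
```

```bash
python3 - <<'E'
import cv2
im=cv2.imread('pics/top15.png')[120:240,240:400]; cv2.imwrite('pics/s1.png',cv2.resize(im,None,fx=4,fy=4,interpolation=2))
E
```

```text
(no output)
```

View pics/s1.png

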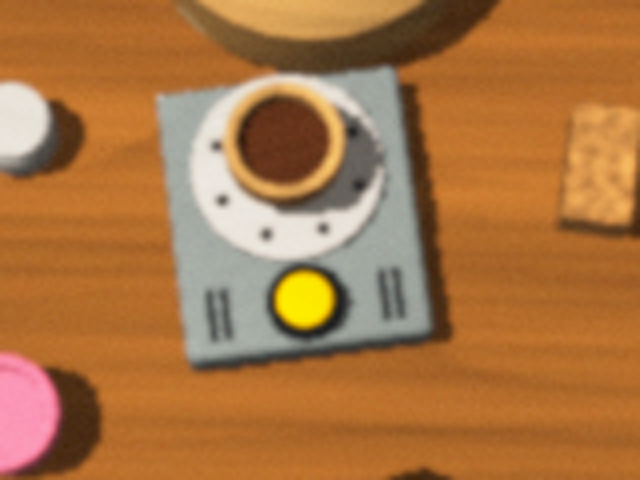

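Emit:
step_arm(increments=[[[-0.002, 0, -0.14], 0], [[0, 0, -0.14], 0], [[0, 0, -0.1], 0], [[0, 0, -0.034], 0], [[0, 0, 0], 0], [[0, 0, 0], 0]])

```text
time: 16.38
ee_pos: [403.9, 190.3, 14.6]
ee_rot: [0.095, -0.094, 0.701, -0.701]
contact_force: [-0.0, 0.6, 0.1]
gripper_width: 85.4
```

Emit:
step_arm(increments=[[[0, 0, 0], 0], [[0, 0, 0], 0], [[0, 0, 0], 0], [[0, 0, 0], 0], [[0, 0, 0], 0], [[0, 0, 0], 0]], jaw=1)

```text
time: 17.12
ee_pos: [403.5, 190.5, 15.4]
ee_rot: [0.096, -0.094, 0.701, -0.701]
contact_force: [-2.4, -0.6, 8.8]
gripper_width: 65.1
```

Emit:
step_arm(increments=[[[0, 0, 0], 0], [[0, 0, 0], 0], [[0, 0, 0], 0]])

```text
time: 17.5
ee_pos: [403.5, 190.5, 15.4]
ee_rot: [0.096, -0.094, 0.701, -0.701]
contact_force: [-2.3, -0.8, 10.1]
gripper_width: 64.9
```

```bash
python3 - <<'E'
from h import *
c=cam('top'); print(ray(c,311,155,78)); save(c,'t17',(180,230,320,330),5)
print(ctrl.read_state()['contact_force'])
E
```

```text
[663.4808376   9.0608508  78.       ]
[-2.41651683 -0.10460854  9.05659201]
```

View pics/t17.png

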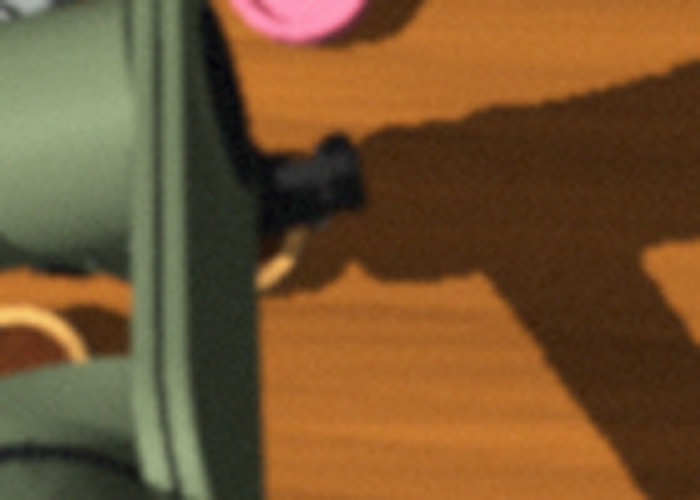

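Emit:
step_arm(increments=[[[0, 0, 0.01], 0], [[0, 0, 0.02], 0], [[0, 0, 0.03], 0], [[0, 0, 0], 0], [[0, 0, 0], 0]])

```text
time: 18.18
ee_pos: [402.4, 190.2, 28.6]
ee_rot: [0.095, -0.095, 0.701, -0.701]
contact_force: [0.8, -0.7, -0.5]
gripper_width: 64.9
```

```bash
python3 - <<'E'
from h import *
c=cam('side'); s=ctrl.read_state(); x,y,z=s['ee_pos']; print(s['ee_pos'])
im=c['color'].copy(); a=np.linspace(0,2*np.pi,60)
for zz,d in ((-14,40),(6,66),(28,66)):
    p=np.array([proj(c,(x+d/2*np.cos(t),y+d/2*np.sin(t),z+zz)) for t in a]); cv2.polylines(im,[np.int32(p*16)],True,(0,255,0),1,0,4)
c['color']=im; save(c,'b3',(250,300,370,400),6)
E
```

```text
[402.24440439 190.12476883  28.41635969]
```

View pics/b3.png

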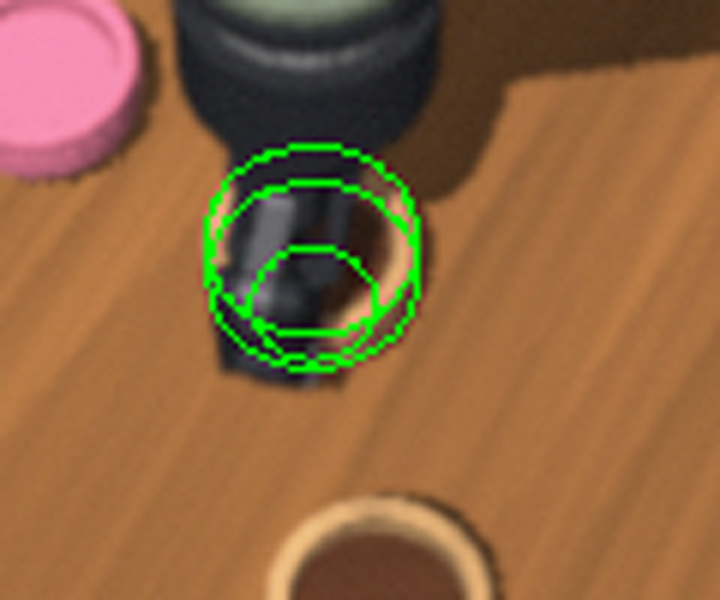

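The cup is well held and sits where expected. Carrying it to above the stack.

Emit:
step_arm(increments=[[[0, 0, 0.13], 0], [[0, 0, 0.13], 0], [[0, 0, 0.13], 0], [[0.1497, -0.1025, 0], 0], [[0.1497, -0.1025, 0], 0], [[0.1497, -0.1025, 0], 0], [[0.1497, -0.1025, 0], 0], [[0.1497, -0.1025, 0], 0], [[0.1497, -0.1025, 0], 0], [[0.1497, -0.1025, 0], 0], [[0, 0, 0], 0], [[0, 0, 0], 0], [[0, 0, 0], 0]])

```text
time: 19.85
ee_pos: [663.2, 11.7, 125.5]
ee_rot: [0.095, -0.096, 0.701, -0.7]
contact_force: [0.3, -1.0, -0.9]
gripper_width: 65.2
```

Emit:
step_arm(increments=[[[0.005, -0.004, -0.07], 0], [[0, 0, -0.06], 0], [[0, 0, -0.012], 0], [[0, 0, -0.012], 0], [[0, 0, -0.012], 0], [[0, 0, 0], 0], [[0, 0, 0], 0]])

```text
time: 20.72
ee_pos: [665.9, 9.7, 84.9]
ee_rot: [-0.095, 0.094, -0.701, 0.701]
contact_force: [0.3, 0.2, -0.2]
gripper_width: 65.3
```

Emit:
step_arm(increments=[[[0, 0, -0.012], 0], [[0, 0, -0.008], 0], [[0, 0, -0.008], 0], [[0, 0, -0.006], 0], [[0, 0, 0], 0], [[0, 0, 0], 0]])

```text
time: 21.48
ee_pos: [665.7, 9.8, 76.1]
ee_rot: [-0.095, 0.095, -0.701, 0.701]
contact_force: [-1.3, 0.5, -0.5]
gripper_width: 65.1
```

Emit:
step_arm(increments=[[[0, 0, -0.006], 0], [[0, 0, -0.006], 0], [[0, 0, 0], 0], [[0, 0, 0], 0]])

```text
time: 21.98
ee_pos: [665.8, 9.8, 73.5]
ee_rot: [-0.095, 0.095, -0.701, 0.701]
contact_force: [-2.1, 0.1, 3.5]
gripper_width: 64.7
```

Emit:
step_arm(increments=[[[0, 0, 0], 0], [[0, 0, 0], 0], [[0, 0, 0], 0], [[0, 0, 0], 0], [[0, 0, 0.1], 0], [[0, 0, 0.1], 0], [[0, 0, 0], 0], [[0, 0, 0], 0]], jaw=0)

```text
time: 22.98
ee_pos: [665.0, 9.9, 122.1]
ee_rot: [0.094, -0.095, 0.701, -0.701]
contact_force: [-1.2, 0.0, -1.2]
gripper_width: 85.2
```

Emit:
step_arm(increments=[[[-0.148, 0.1193, 0], 0], [[-0.148, 0.1193, 0], 0], [[-0.148, 0.1193, 0], 0], [[-0.148, 0.1193, 0], 0], [[-0.148, 0.1193, 0], 0], [[-0.148, 0.1193, 0], 0], [[-0.148, 0.1193, 0], 0], [[-0.148, 0.1193, 0], 0], [[-0.148, 0.1193, 0], 0], [[0, 0, 0], 0], [[0, 0, 0], 0], [[0, 0, 0], 0]])

```text
time: 24.48
ee_pos: [333.4, 277.6, 122.7]
ee_rot: [-0.094, 0.094, -0.701, 0.701]
contact_force: [-0.6, 0.2, -0.7]
gripper_width: 85.3
```

```bash
python3 - <<'E'
from h import *
c=cam('top'); save(c,'s2',(270,120,360,220),4); print(proj(c,(664,10,78)),proj(c,(664,10,100)))
d=cam('side'); print(proj(d,(664,10,78)),proj(d,(664,10,100)))
a=cv2.imread('pics/s2.png'); save(d,'s2b',(200,185,290,285),4); b=cv2.imread('pics/s2b.png'); cv2.imwrite('pics/s2c.png',np.hstack([a,b]))
E
```

```text
[310.57595561 154.76348029] [310.31754594 151.3020168 ]
[235.93855176 220.70111877] [234.86211584 213.71612835]
```

View pics/s2c.png

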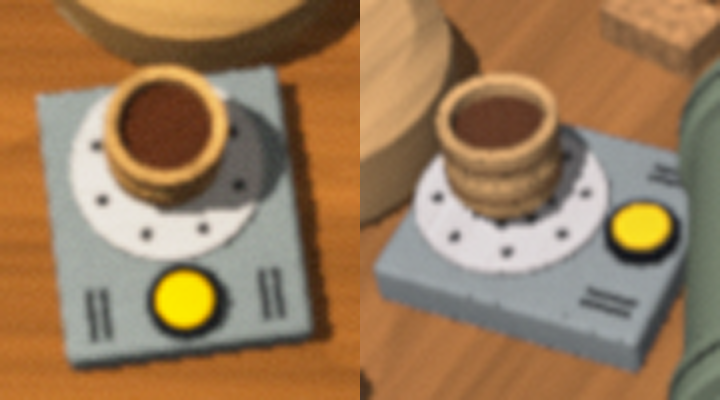

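The second cup is nested upright; both views put its rim centre at about (664,9). Now the third cup.

Emit:
step_arm(increments=[[[-0.004, 0.003, -0.14], 0], [[0, 0, -0.14], 0], [[0, 0, -0.1], 0], [[0, 0, -0.054], 0], [[0, 0, 0], 0], [[0, 0, 0], 0]])

```text
time: 25.32
ee_pos: [332.8, 279.4, 15.4]
ee_rot: [0.095, -0.094, 0.701, -0.7]
contact_force: [0.2, 0.1, 0.2]
gripper_width: 85.5
```

Emit:
step_arm(increments=[[[0, 0, 0], 0], [[0, 0, 0], 0], [[0, 0, 0], 0], [[0, 0, 0], 0], [[0, 0, 0], 0], [[0, 0, 0], 0]], jaw=1)

```text
time: 26.08
ee_pos: [332.7, 279.5, 16.1]
ee_rot: [0.096, -0.094, 0.701, -0.7]
contact_force: [-1.1, -1.7, 7.1]
gripper_width: 63.8
```

Emit:
step_arm(increments=[[[0, 0, 0.02], 0], [[0, 0, 0.1], 0], [[0, 0, 0.16], 0], [[0, 0, 0.16], 0], [[0, 0, 0.1], 0], [[0, 0, 0], 0], [[0, 0, 0], 0]])

```text
time: 26.95
ee_pos: [330.7, 278.5, 148.5]
ee_rot: [-0.094, 0.095, -0.7, 0.701]
contact_force: [-0.8, -0.3, -1.5]
gripper_width: 63.1
```

Emit:
step_arm(increments=[[[0.148, -0.1195, 0], 0], [[0.148, -0.1195, 0], 0], [[0.148, -0.1195, 0], 0], [[0.148, -0.1195, 0], 0], [[0.148, -0.1195, 0], 0], [[0.148, -0.1195, 0], 0], [[0.148, -0.1195, 0], 0], [[0.148, -0.1195, 0], 0], [[0.148, -0.1195, 0], 0], [[0, 0, 0], 0], [[0, 0, 0], 0], [[0, 0, 0], 0], [[0, 0, 0], 0]])

```text
time: 28.58
ee_pos: [663.9, 11.1, 149.5]
ee_rot: [0.095, -0.095, 0.701, -0.701]
contact_force: [-0.4, 0.3, -0.3]
gripper_width: 63.1
```

Emit:
step_arm(increments=[[[0, -0.005, -0.08], 0], [[0, 0, -0.06], 0], [[0, 0, -0.012], 0], [[0, 0, -0.012], 0], [[0, 0, -0.012], 0], [[0, 0, 0], 0], [[0, 0, 0], 0]])

```text
time: 29.45
ee_pos: [664.7, 8.8, 105.6]
ee_rot: [-0.095, 0.095, -0.701, 0.701]
contact_force: [0.1, -0.1, -1.2]
gripper_width: 63.2
```

Emit:
step_arm(increments=[[[0, 0, -0.012], 0], [[0, 0, -0.008], 0], [[0, 0, -0.008], 0], [[0, 0, 0], 0], [[0, 0, 0], 0]])

```text
time: 30.08
ee_pos: [664.7, 8.8, 98.6]
ee_rot: [-0.095, 0.095, -0.701, 0.701]
contact_force: [-0.6, 0.3, -0.9]
gripper_width: 63.3
```

Emit:
step_arm(increments=[[[0, 0, -0.006], 0], [[0, 0, -0.006], 0], [[0, 0, 0], 0], [[0, 0, 0], 0]])

```text
time: 30.58
ee_pos: [664.9, 8.9, 96.2]
ee_rot: [-0.095, 0.095, -0.701, 0.701]
contact_force: [-0.7, 0.1, 3.5]
gripper_width: 63.3
```

Emit:
step_arm(increments=[[[0, 0, 0], 0], [[0, 0, 0], 0], [[0, 0, 0], 0], [[0, 0, 0], 0], [[0, 0, 0.1], 0], [[0, 0, 0.1], 0], [[0, 0, 0], 0], [[0, 0, 0], 0]], jaw=0)

```text
time: 31.58
ee_pos: [664.0, 8.9, 144.5]
ee_rot: [0.094, -0.095, 0.701, -0.701]
contact_force: [-0.1, -0.5, -0.2]
gripper_width: 85.5
```

Emit:
step_arm(increments=[[[-0.1463, -0.1063, 0], 0], [[-0.1463, -0.1063, 0], 0], [[-0.1463, -0.1063, 0], 0], [[-0.1463, -0.1063, 0], 0], [[-0.1463, -0.1063, 0], 0], [[-0.1463, -0.1063, 0], 0], [[-0.1463, -0.1063, 0], 0], [[0, 0, 0], 0], [[0, 0, 0], 0], [[0, 0, 0], 0]])

```text
time: 32.83
ee_pos: [409.3, -176.5, 145.2]
ee_rot: [0.095, -0.095, 0.701, -0.7]
contact_force: [-0.1, -0.6, -0.4]
gripper_width: 85.5
```

```bash
python3 - <<'E'
from h import *
P=[]
for n,b in (('top',(270,120,360,220)),('side',(200,185,290,285))):
    c=cam(n); save(c,'x',b,4); P.append(cv2.imread('pics/x.png')); print(proj(c,(664,9,122)))
    for ce,s,mm in blobs(c,masks(c)['red'],40): print(n,'red',np.round(ce),s[4],circ(c,mm,8))
cv2.imwrite('pics/s3.png',np.hstack(P))
E
python3 keys.py
```

```text
[310.52562214 147.70213998]
top red [392. 282.] 112 [ 398.9 -178.4   42.7]
[234.01666557 206.2191706 ]
side red [413. 208.] 57 [ 349.4 -287.6   35.9]
side red [373. 227.] 254 [ 412.1 -183.3   69.8]
side [348.9 181.2] 61 [ 509.7 -253.2]
side [269.7 241. ] 89 [580.7   7. ]
side [210.  349.9] 160 [541.3 287.6]
[(array([210.7, 349.3]), array([211.4, 351.6])), (array([270.1, 238.4]), array([270.3, 241.1])), (array([349.1, 180.7]), array([348.8, 183.4]))]
top [315.5 194.5] 121 [581.8  -2.4]
top [184.7 210. ] 126 [540.6 284.2]
```

View pics/s3.png

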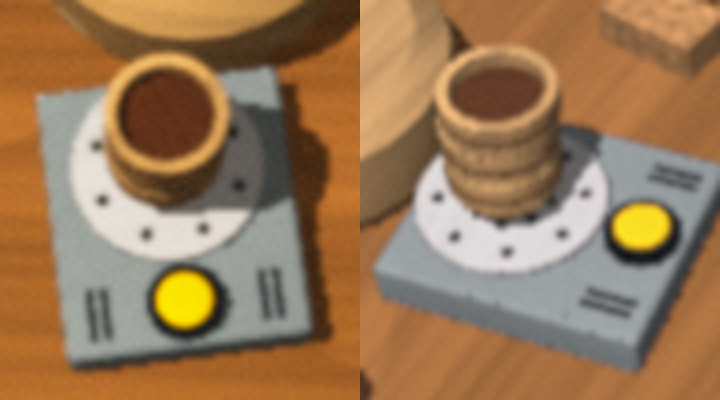

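All three cups stand nested and key 2 is down. Marker 1 has not moved (side view 373,227), so I'll grip it by the knob.

Emit:
step_arm(increments=[[[-0.005, 0, -0.16], 0], [[0, 0, -0.16], 0], [[0, 0, -0.12], 0], [[0, 0, -0.08], 0], [[0, 0, 0], 0], [[0, 0, 0], 0]])

```text
time: 33.78
ee_pos: [408.2, -177.5, 16.3]
ee_rot: [-0.095, 0.095, -0.7, 0.701]
contact_force: [0.5, 0.1, -0.2]
gripper_width: 85.5
```

Emit:
step_arm(increments=[[[0, 0, 0], 0], [[0, 0, 0], 0], [[0, 0, 0], 0], [[0, 0, 0], 0], [[0, 0, 0], 0], [[0, 0, 0], 0], [[0, 0, 0], 0]], jaw=1)

```text
time: 34.65
ee_pos: [407.7, -177.4, 16.0]
ee_rot: [-0.095, 0.095, -0.701, 0.701]
contact_force: [-1.6, 0.4, 5.5]
gripper_width: 16.6
```

Emit:
step_arm(increments=[[[0, 0, 0.04], 0], [[0, 0, 0.15], 0], [[0, 0, 0.15], 0], [[0, 0, 0.05], 0], [[0, 0, 0], 0], [[0, 0, 0], 0]])

```text
time: 35.4
ee_pos: [406.2, -176.4, 111.5]
ee_rot: [0.094, -0.096, 0.702, -0.7]
contact_force: [0.2, 1.2, -0.4]
gripper_width: 16.3
```

Emit:
step_arm(increments=[[[0.0563, 0.1785, 0], 0], [[0.0563, 0.1785, 0], 0], [[0.0563, 0.1785, 0], 0], [[0.0563, 0.1785, 0], 0], [[0.0563, 0.1785, 0], 0], [[0.0563, 0.1785, 0], 0], [[0.0563, 0.1785, 0], 0], [[0.0563, 0.1785, 0], 0], [[0.0563, 0.1785, 0], 0], [[0.0563, 0.1785, 0], 0], [[0.0563, 0.1785, 0], 0], [[0.0563, 0.1785, 0], 0], [[0, 0, 0], 0], [[0, 0, 0], 0], [[0, 0, 0], 0]])

```text
time: 37.28
ee_pos: [575.6, 356.8, 111.9]
ee_rot: [-0.094, 0.095, -0.7, 0.701]
contact_force: [0.4, 0.2, -0.8]
gripper_width: 16.2
```

```bash
python3 - <<'E'
from h import *
for n in ['top','side']:
    c=cam(n)
    for ce,s,mm in blobs(c,masks(c)['red'],15): print(n,'red',np.round(ce),s[4],circ(c,mm,8),'z105',circ(c,mm,105))
save(c,'m1',(90,260,290,430),3.5)
E
```

```text
top red [146. 195.] 69 [588.7 390.7  39.3] z105 [563.7 353.4  35.8]
top red [448. 303.] 299 [ 350.2 -302.    44.8] z105 [ 346.6 -277.    40.8]
side red [413. 203.] 226 [ 351.6 -309.4   73.2] z105 [ 332.4 -206.5   64.7]
side red [168. 364.] 151 [623.5 330.2  48.4] z105 [572.9 359.2  42.8]
```

View pics/m1.png

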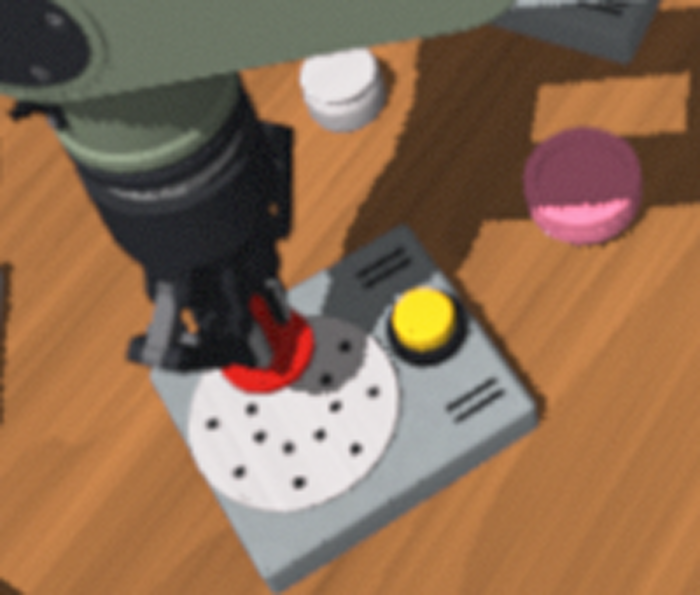

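The marker is held upright over plate 1. Lowering it.

Emit:
step_arm(increments=[[[0, 0.004, -0.1], 0], [[0, 0, -0.08], 0], [[0, 0, -0.036], 0], [[0, 0, -0.008], 0], [[0, 0, -0.008], 0], [[0, 0, 0], 0], [[0, 0, 0], 0]])

```text
time: 38.25
ee_pos: [576.7, 359.6, 55.7]
ee_rot: [0.095, -0.094, 0.701, -0.701]
contact_force: [0.3, 0.2, 0.2]
gripper_width: 16.6
```

Emit:
step_arm(increments=[[[0, 0, -0.005], 0], [[0, 0, 0], 0], [[0, 0, 0], 0], [[0, 0, 0], 0]])

```text
time: 38.75
ee_pos: [576.3, 359.3, 53.8]
ee_rot: [0.095, -0.095, 0.701, -0.701]
contact_force: [-0.9, -0.7, -0.9]
gripper_width: 16.2
```

Emit:
step_arm(increments=[[[0, 0, 0], 0], [[0, 0, 0], 0], [[0, 0, 0], 0], [[0, 0, 0], 0], [[0, 0, 0], 0], [[0, 0, 0.05], 0], [[0, 0, 0.15], 0], [[0, 0, 0.1], 0], [[0, 0, 0], 0]], jaw=0)

```text
time: 39.88
ee_pos: [578.7, 360.5, 133.1]
ee_rot: [0.097, -0.092, 0.702, -0.7]
contact_force: [-0.3, 0.4, -0.2]
gripper_width: 85.5
```

Emit:
step_arm(increments=[[[-0.065, -0.189, 0], 0], [[-0.065, -0.189, 0], 0], [[-0.065, -0.189, 0], 0], [[-0.065, -0.189, 0], 0], [[-0.065, -0.189, 0], 0], [[-0.065, -0.189, 0], 0], [[-0.065, -0.189, 0], 0], [[-0.065, -0.189, 0], 0], [[-0.065, -0.189, 0], 0], [[-0.065, -0.189, 0], 0], [[-0.065, -0.189, 0], 0], [[-0.065, -0.189, 0], 0], [[0, 0, 0], 0], [[0, 0, 0], 0], [[0, 0, 0], 0]])

```text
time: 41.75
ee_pos: [381.2, -206.3, 128.2]
ee_rot: [0.095, -0.096, 0.701, -0.7]
contact_force: [-0.1, -0.4, 0.6]
gripper_width: 85.3
```

```bash
cat > red.py <<'E'
from h import *
for n in ['top','side']:
    c=cam(n)
    for ce,s,mm in blobs(c,masks(c)['red'],15): print(n,'red',np.round(ce),s[4],circ(c,mm,8),'z44',circ(c,mm,44))
E
python3 red.py
```

```text
top red [154. 195.] 231 [584.9 370.1  48.4] z44 [575.7 356.9  46.8]
top red [444. 305.] 118 [ 347.2 -295.6   37.8] z44 [ 346.  -286.5   36.5]
side red [411. 205.] 153 [ 352.  -296.3   47.2] z44 [ 344.8 -258.6   45.1]
side red [172. 376.] 388 [594.1 348.2  52.3] z44 [576.6 358.2  50. ]
```

Emit:
step_arm(increments=[[[0.1, 0.18, 0], 0], [[0.1, 0.18, 0], 0], [[0.1, 0.18, 0], 0], [[0, 0, 0], 0], [[0, 0, 0], 0]])

```text
time: 42.48
ee_pos: [456.0, -72.1, 128.6]
ee_rot: [-0.095, 0.096, -0.701, 0.701]
contact_force: [-0.3, 0.2, -0.2]
gripper_width: 85.3
```

```bash
python3 red.py
```

```text
top red [154. 195.] 238 [584.9 370.1  48.4] z44 [575.7 356.9  46.8]
side red [171. 376.] 389 [594.1 348.2  52.3] z44 [576.6 358.2  50. ]
```

Emit:
step_arm(increments=[[[-0.028, -0.204, 0], 0], [[-0.028, -0.204, 0], 0], [[-0.028, -0.204, 0], 0], [[-0.028, -0.204, 0], 0], [[-0.028, -0.204, 0], 0], [[-0.028, -0.204, 0], 0], [[-0.028, -0.204, 0], 0], [[-0.028, -0.204, 0], 0], [[0, 0, 0], 0], [[0, 0, 0], 0]])

```text
time: 43.82
ee_pos: [398.9, -480.7, 128.2]
ee_rot: [0.094, -0.094, 0.701, -0.7]
contact_force: [-0.1, 0.1, -0.0]
gripper_width: 85.5
```

```bash
python3 red.py
```

```text
top red [154. 195.] 231 [584.9 370.1  48.4] z44 [575.7 356.9  46.8]
top red [448. 303.] 304 [ 351.2 -301.4   44.1] z44 [ 349.8 -292.1   42.6]
side red [413. 203.] 227 [ 352.  -309.4   73.2] z44 [ 344.9 -271.2   70.1]
side red [172. 376.] 388 [594.1 348.2  52.3] z44 [576.6 358.2  50. ]
```

Marker 2 is still at (351,-301.5).

Emit:
step_arm(increments=[[[-0.048, 0.18, 0], 0], [[-0.048, 0.18, 0], 0], [[-0.048, 0.18, 0], 0], [[-0.048, 0.18, 0], 0], [[0, 0, 0], 0], [[0, 0, 0], 0]])

```text
time: 44.68
ee_pos: [352.8, -300.5, 129.4]
ee_rot: [-0.096, 0.095, -0.7, 0.701]
contact_force: [0.5, -0.1, 0.1]
gripper_width: 85.2
```

Emit:
step_arm(increments=[[[0, 0, -0.15], 0], [[0, 0, -0.15], 0], [[0, 0, -0.1], 0], [[0, 0, -0.048], 0], [[0, 0, 0], 0], [[0, 0, 0], 0]])

```text
time: 45.42
ee_pos: [353.1, -301.9, 17.8]
ee_rot: [-0.095, 0.094, -0.7, 0.702]
contact_force: [-0.7, 0.8, 0.7]
gripper_width: 85.7
```

Emit:
step_arm(increments=[[[0, 0, 0], 0], [[0, 0, 0], 0], [[0, 0, 0], 0], [[0, 0, 0], 0], [[0, 0, 0], 0], [[0, 0, 0], 0], [[0, 0, 0], 0]], jaw=1)

```text
time: 46.3
ee_pos: [352.5, -300.9, 17.1]
ee_rot: [-0.095, 0.095, -0.701, 0.701]
contact_force: [-0.6, 0.5, 5.6]
gripper_width: 16.4
```

Emit:
step_arm(increments=[[[0, 0, 0.04], 0], [[0, 0, 0.15], 0], [[0, 0, 0.15], 0], [[0, 0, 0.05], 0], [[0, 0, 0], 0], [[0, 0, 0], 0]])

```text
time: 47.05
ee_pos: [351.3, -299.5, 112.7]
ee_rot: [0.094, -0.095, 0.702, -0.7]
contact_force: [-0.8, -0.0, -0.7]
gripper_width: 16.4
```

Emit:
step_arm(increments=[[[0.162, -0.018, 0], 0], [[0.162, -0.018, 0], 0], [[0.162, -0.018, 0], 0], [[0.162, -0.018, 0], 0], [[0.162, -0.018, 0], 0], [[0, 0, 0], 0], [[0, 0, -0.08], 0], [[0, 0, -0.08], 0], [[0, 0, -0.04], 0], [[0, 0, -0.016], 0], [[0, 0, 0], 0], [[0, 0, 0], 0], [[0, 0, 0], 0]])

```text
time: 48.68
ee_pos: [555.3, -323.6, 61.2]
ee_rot: [-0.095, 0.094, -0.7, 0.701]
contact_force: [0.4, -0.4, -0.6]
gripper_width: 16.2
```

Emit:
step_arm(increments=[[[0, 0, -0.012], 0], [[0, 0, -0.008], 0], [[0, 0, -0.008], 0], [[0, 0, 0], 0], [[0, 0, 0], 0]])

```text
time: 49.3
ee_pos: [554.8, -323.2, 53.2]
ee_rot: [0.095, -0.095, 0.701, -0.701]
contact_force: [0.4, 0.5, -0.2]
gripper_width: 16.0
```

Emit:
step_arm(increments=[[[0, 0, 0], 0], [[0, 0, 0], 0], [[0, 0, 0], 0], [[0, 0, 0], 0], [[0, 0, 0], 0], [[0, 0, 0.05], 0], [[0, 0, 0.15], 0], [[0, 0, 0.1], 0], [[-0.15, -0.1, 0], 0], [[-0.15, -0.1, 0], 0], [[-0.15, -0.1, 0.05], 0], [[-0.15, -0.1, 0.05], 0], [[-0.15, -0.1, 0.1], 0], [[0, 0, 0], 0], [[0, 0, 0], 0]], jaw=0)

```text
time: 51.18
ee_pos: [367.5, -448.1, 178.8]
ee_rot: [-0.095, 0.094, -0.701, 0.701]
contact_force: [0.5, 0.0, -0.1]
gripper_width: 85.6
```

```bash
python3 red.py; python3 keys.py; python3 - <<'E'
from h import *
c=cam('top'); save(c,'f',(110,90,530,350),1.6)
d=cam('side'); save(d,'g',(100,110,460,430),1.85)
E
```

```text
top red [154. 195.] 234 [584.9 370.1  48.4] z44 [575.7 356.9  46.8]
top red [460. 211.] 280 [ 560.8 -333.6   45.6] z44 [ 552.4 -323.3   44. ]
side red [344. 161.] 166 [ 578.4 -375.5   79.3] z44 [ 561.5 -334.5   75.9]
side red [171. 376.] 387 [594.1 348.2  52.3] z44 [576.6 358.2  50. ]
side [348.8 181.2] 60 [ 509.9 -253.1]
side [269.7 241. ] 87 [580.8   6.9]
side [210.  349.9] 160 [541.3 287.6]
[(array([210.7, 349.3]), array([211.4, 351.6])), (array([270.1, 238.4]), array([270.3, 241.1])), (array([349.1, 180.7]), array([348.8, 183.4]))]
top [315.5 194.4] 122 [581.9  -2.3]
top [184.8 210. ] 128 [540.6 284.1]
top [431.1 228.8] 133 [ 510.  -256.7]
```

View pics/f.png

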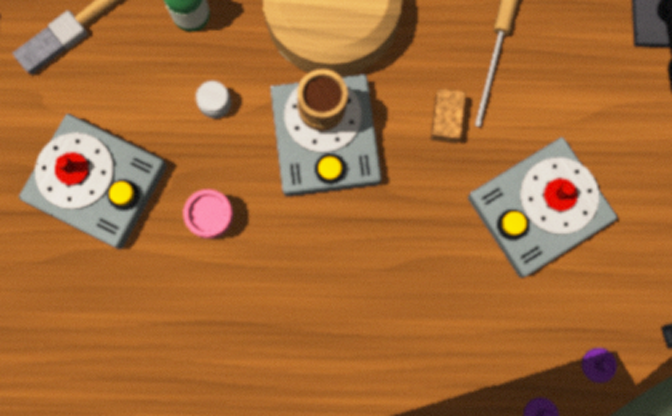

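View pics/g.png

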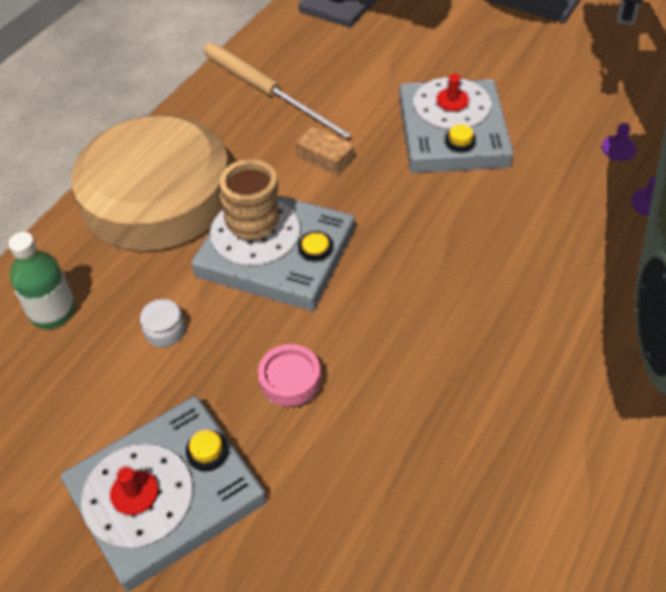

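Both pictures show the stack of three on plate 2 and a marker near the centre of each of plates 1 and 3. The tin and the block are where they were. In the side view marker 1's knob seems to lean, so I'll check it against the projected vertical before handing in.

```bash
python3 - <<'E'
from h import *
c=cam('side')
for P in ((576,358.5),(554,-323.3)): print([np.round((proj(c,(*P,z))-[100,110])*1.85) for z in (44,81)])
c=cam('top'); save(c,'h',(125,170,185,220),10)
print([np.round((proj(c,(576,358.5,z))-[125,170])*10) for z in (44,81)])
E
```

```text
[array([134., 489.]), array([126., 472.])]
[array([452.,  96.]), array([454.,  76.])]
[array([286., 246.]), array([226., 203.])]
```

View pics/h.png

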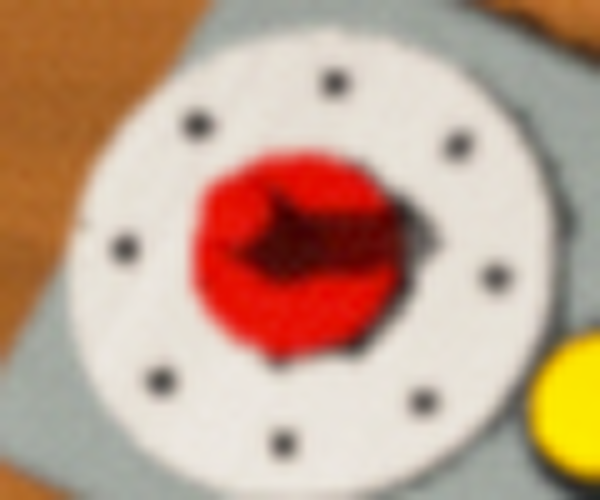

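The lean matches perspective: predicted knob top (126,472), seen at about (125,470). Marker 1 is upright, so I'm handing in.

```bash
python3 -c "
from bench import ctrl
print(ctrl.close_job(), ctrl.read_state()['time'])"
```

```text
the job is handed in; nothing more can be done
the job is handed in; nothing more can be done
```

The job is handed in, with about 52 s of the 210 s used, and everything checked out in the last pictures. No verdict is reported.

- **Keys:** Key 3 was dead: soft, and it came back up. Key 2 is the working one: it peaked at about 5 N, gave way and stayed down. I did not press key 1, since only one station works.
- **Cups:** All three cups are nested upright on plate 2, at about (664, 9) mm against a plate centre of about (664, 11) mm.
- **Markers:** One red marker stands on plate 1 at about (576, 358) mm and one on plate 3 at about (553, -323) mm. Both are within a few millimetres of the plate centres, and neither was knocked aside during the run.
- **Last checks:** Key 2 still read as down in the side view. The arm was clear of everything, and the tin, sanding block, pink cup and purple markers looked untouched. Marker 1's knob seemed to lean in one view, but that matched the perspective, so it is upright.
- **Disagreement:** The two cameras differed by 2 to 3 mm in y in places, within what the job allows.

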